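# Rolling pin out of its box

## Robot

A 7-joint arm with a two-finger parallel gripper is mounted at the origin on a cart in front of the work surface, level with it; the furniture and walls round the work are solid. World frame = base frame: x ahead of the robot, y to its left, z up, the work surface at z = 0. Lengths are in m, angles in rad, forces in N, time in s.
With the tool pointing down it reaches from about 0.35 to 0.9 m from the base axis. Payload 8.1 kg.
Tool frame: the origin (TCP) lies at the very end of the fingers, on their centre line; the grasp point (between the pads) lies 19 mm behind it; z points along the fingers, y is the line along which they close (so a half turn about z gives the same grasp; the last joint's range is limited). The gripper opens to 92 mm and grips with 3 to 60 N. Pads are 19 mm wide; open, the fingers measure 130 mm over their backs; the gripper's body (75 mm by 190 mm) begins 47 mm behind the grasp point.
Start: joints at [-1.298, 0.434, 0.025, 1.573, -0.012, 1.134, -0.075], TCP at [0.229, 0.581, 0.227] pointing down, gripper open.
Joint ranges: [-2.62, 2.62], [-0.44, 2.09], [-1.27, 1.32], [0.08, 2.57], [-1.32, 4.46], [0.12, 2], [-2.74, 2.74]. Speed limits (rad/s): [2.22, 2.22, 3.01, 3.01, 3.14, 3.14, 3.14].

## Interface

Orientations are given as a rotation vector (axis times angle).
In Python, from cell import arm gives the robot as it stands.
- The arm moves only by the tool drive_tool, never from a script. Its argument "targets" is a list of rows, each a list of 7 numbers: the turn, a rotation vector about the world's x, y, z in units of 5 degrees (1.0 is 5 degrees), then the shift along the world's x, y, z in units of 40 mm (1.0 is 40 mm), then the opening, from 0 (shut) to 1 (fully open). In form: [[wx, wy, wz, dx, dy, dz, fingers], ...]. A call has 1 to 5 rows; each row is the pose to reach, as a shift and turn from the pose commanded when the call began; what a row does not reach only later rows make up. A row lasts 1/10 s, in which the tool goes at most 50 mm and 8.59 degrees, less where a joint would pass 70% of its speed; a pose out of reach is approached as far as the arm can. A call with a gripper value outside its range is refused whole. The fingers move at their own pace and stop on an object; "force" is the grip in N (left out, the last holds). Time passes only in rows, so rows that repeat a pose let the fingers close. It gives the time, the measured TCP pose, the force, the opening and the grip force at its end, in the units of the state.
- arm.observe(): the state, without advancing time (a new reading comes with each control period).
- arm.get_image(name): name is "scene" or "top" or "wrist"; returns a dict with "pixels" (420x560x3 uint8, red, green, blue), "intrinsics" (3x3 intrinsics, pixels), "k1" (the pictures are not rectified: a ray, as slopes to the right and down, at radius r is drawn at 1 + k1 r^2 times it, then the intrinsics apply), "rvec" (rotation vector, rad) and "tvec" (3), from world to camera coordinates, as OpenCV has them; the wrist camera has in their place "mount" (4x4, takes a point from camera to tool coordinates, whose origin is the TCP and whose axes are the flange's). Camera axes: x right, y down, z forward; pixel columns grow to the right and rows downward; lengths in m; the calibration is good to about 2 mm. A picture is of the moment at which its call begins: read the wrist's pose just before it. There is no depth.
- arm.sign_off(): hands the job in; it is judged then, once.
The state is a dict: "clock": time; "joints": joint angles; "dq": joint speeds; "joint_efforts": joint torques, N m; "position": TCP position; "ee_rot": TCP orientation; "force": force on the tool from outside, world axes, zero at the start; "ft_torque": the same for the moment, N m; "width": opening from 0.0 (shut) to 1.0 (fully open); "gripper_force": force on a finger pad.
Only numpy, scipy, OpenCV 4.12 (cv2) and the standard library are available. Lean on these libraries where they do the work, as an engineer would, in place of code of your own. Each camera call takes 0.05 s, during which the arm holds its last target. There are 200 camera calls.

## Task

Take the rolling pin out of the bamboo box: the mouth in the box's top is shorter than the pin, so slide the pin under one end board and tilt it so that its other end comes up through the mouth first, then draw it out. Finish while still holding the whole pin still in the air, at least a hand's breadth (8 cm) clear above the box's top and touching nothing but the gripper. Leave the box standing where it is: do not drag or shove it, and do not wrench the pin hard against it, or disturb the other things on the worktop.

Things in the scene. Friction and masses are not known exactly. Their poses are not given: they have to be found in the camera images.
- box: Bamboo box, 3 kg, loose on rubber feet: 156 (x) x 356 (y) x 82 (z) mm. Origin: centre of its underside. Inside 140 (x) x 340 (y), floor 12 mm above the origin. At each y end an 8 mm board (underside 74, top 82 mm above the origin) covers the top from the end wall to 90 mm from the middle, leaving a mouth 180 (y) x 140 (x) mm between the boards. Nothing stands on them.
- mouth (a point): Centre of the mouth of the box, level with the upper side of the end boards (82 mm above the worktop); axes as the box's.
- pin_center (a point): Centre of the wooden rolling pin, on its axis (along its y). It lies on the floor of the box, roughly along the box's y (within 0.1 rad), both ends under the end boards; it can roll. 240 mm long, 0.2 to 0.35 kg: dark round barrel 40 mm in diameter to 75 mm either side of the centre, then a light handle 45 mm long and at most 22 mm thick at each end.
- pin_end_a (a point): Tip of the pin's handle at the pin's +y end, on its axis, 120 mm from the centre.
- pin_end_b (a point): Tip of the pin's handle at the pin's -y end, on its axis, 120 mm from the centre.
- mug: White mug, a bystander, 82x116x98 mm, at the back right; origin at the centre of its underside.
- pepper_mill: Wooden pepper mill, a bystander, 58 mm across and 170 mm high, at the back; origin at the centre of its underside.
- timer: Red and white kitchen timer, a bystander, 66 mm across and 55 mm high, to the left of the box; origin at the centre of its underside.
- lemon: Lemon, a bystander, 83x58x58 mm, to the left of the box; origin at its underside.

How it is judged:
By the outcome, as a careful person would: the job done as asked, in the order asked, and still so for the second after the job is handed in, while the arm keeps its last pose, push and grip.
It also fails if it takes over 35 s, if anything falls off the work surface, if the arm or the gripper's body presses on something with over 40 N, if the wrist force passes 120 N, or if a joint passes its speed limit or range.

## Working session

There is one attempt and no reset: what is moved stays moved. The work goes in short steps, Python scripts to look and compute and a tool call to move; the robot and the scene stay as the last step left them, time stands still between calls to the robot, and variables do not carry over. Pictures are saved under pics/ and viewed, at most 10 in all, crops included, and the job is handed in when it is done.

Besides the shell and the picture viewer there is one more tool, called after ">>>" as name([rows], argument=value, ...), one row to a line, values as JSON. drive_tool: Moves the arm, as the interface text tells. Its arguments: {"type":"object","properties":{"targets":{"type":"array"},"force":{"type":"number"}},"required":["targets"]}

```bash
ls; mkdir -p pics; cat > h.py <<'E'
import numpy as np, cv2
from cell import arm
def ray(im,uv):
    K=np.array(im["intrinsics"],float);d=np.array([im["k1"],0,0,0,0],float)
    p=cv2.undistortPoints(np.array(uv,float).reshape(-1,1,2),K,d).reshape(-1,2)
    R=cv2.Rodrigues(np.array(im["rvec"],float))[0];t=np.array(im["tvec"],float).ravel()
    return -R.T@t,np.c_[p,np.ones(len(p))]@R
def at_z(im,uv,z):
    c,r=ray(im,uv);z=np.broadcast_to(z,len(r));return c+r*((z-c[2])/r[:,2])[:,None]
E
python3 - <<'E'
from h import *
import pickle
print(arm.observe())
for n in("top","scene"):
    im=arm.get_image(n);pickle.dump(im,open(n+".pkl","wb"))
    cv2.imwrite(f"pics/{n}0.png",cv2.resize(im["pixels"][:,:,::-1],(800,600)))
    print(n,ray(im,[[280,210]]))
E
```

```text
pics
{'clock': 0.0, 'joints': array([-1.29762229,  0.43526207,  0.02496215,  1.57411631, -0.01163046,
        1.13399137, -0.07507497]), 'dq': array([ 0.00053845,  0.00071301, -0.00060132, -0.00061197, -0.00014754,
       -0.00163068, -0.00038285]), 'joint_efforts': array([ 1.00992831e-03, -6.67836714e+01,  9.85711589e-01, -3.14462328e+01,
       -6.05970528e-02,  4.29360266e-02,  1.84651581e-04]), 'position': array([0.22921716, 0.58088716, 0.22591313]), 'ee_rot': array([-5.86836264e-01, -3.08610255e+00,  2.54602302e-03]), 'force': array([ 0.14074106, -0.713719  ,  0.3923646 ]), 'ft_torque': array([-0.02040585,  0.01877617, -0.05001521]), 'gripper_force': 0.0, 'width': 1.0003050351182545}
top (array([0.41692254, 0.22503407, 1.36937629]), array([[ 0.17530286, -0.05573888, -0.98304139]]))
scene (array([-0.29601122, -1.0746507 ,  0.96882418]), array([[ 0.52172763,  0.68549646, -0.50788757]]))
```

View pics/top0.png

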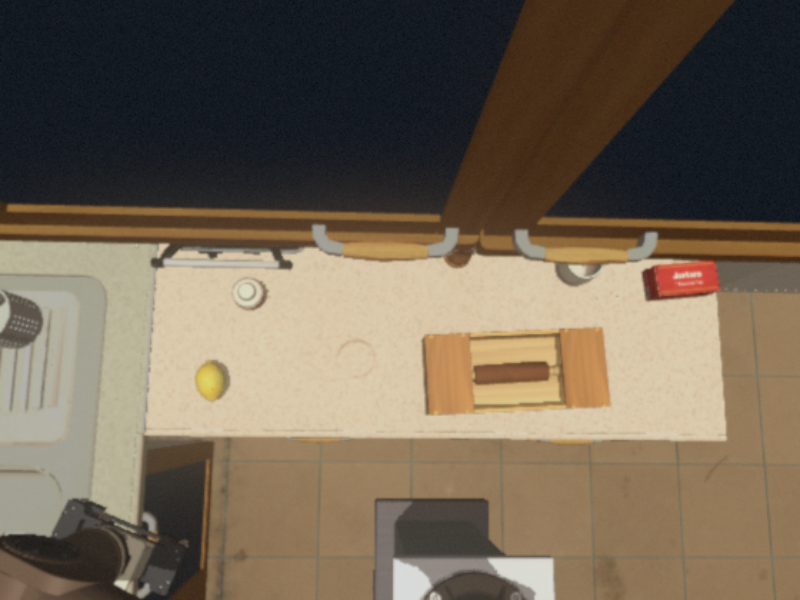

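View pics/scene0.png

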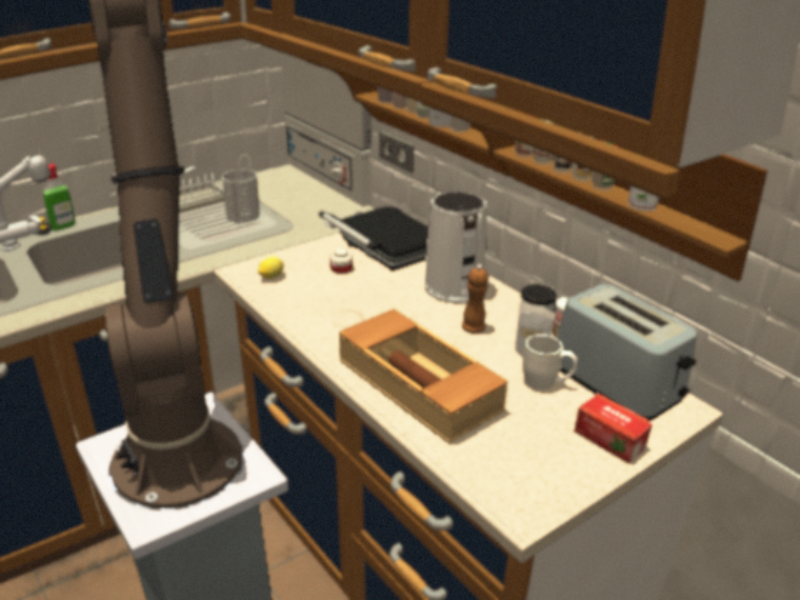

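The top view shows the box with corners (425,336), (427,414), (609,406) and (602,328). The dark barrel runs from (474,374) to (549,371), with the mouth from x≈472 to 563. The scene view confirms there is free space around the box.

```bash
python3 - <<'E'
from h import *
import pickle
im=pickle.load(open("top.pkl","rb"));s=.7
c=at_z(im,np.array([[425,336],[427,414],[609,406],[602,328]])*s,.082);print(c.round(3),c.mean(0).round(3))
print([np.linalg.norm(c[i]-c[i-1]).round(3) for i in range(4)])
print("mouth edges",at_z(im,np.array([[471,336],[474,412],[566,407],[559,330]])*s,.082).round(3))
print("barrel",at_z(im,np.array([[474,374],[549,371.5],[474,366],[474,385],[548,363],[548,381],[557,371]])*s,.035).round(3))
p=im["pixels"][int(315*s):int(425*s),int(410*s):int(625*s),::-1]
cv2.imwrite("pics/topcrop.png",cv2.resize(p,None,fx=5,fy=5,interpolation=cv2.INTER_CUBIC)); print(p.shape)
E
```

```text
[[ 0.576  0.103  0.082]
 [ 0.426  0.098  0.082]
 [ 0.444 -0.257  0.082]
 [ 0.597 -0.25   0.082]] [ 0.511 -0.076  0.082]
[np.float64(0.353), np.float64(0.15), np.float64(0.356), np.float64(0.153)]
mouth edges [[ 0.577  0.012  0.082]
 [ 0.43   0.008  0.082]
 [ 0.442 -0.172  0.082]
 [ 0.592 -0.163  0.082]]
barrel [[ 0.506 -0.001  0.035]
 [ 0.513 -0.154  0.035]
 [ 0.522 -0.001  0.035]
 [ 0.484 -0.001  0.035]
 [ 0.531 -0.153  0.035]
 [ 0.494 -0.151  0.035]
 [ 0.515 -0.171  0.035]]
(77, 150, 3)
```

View pics/topcrop.png

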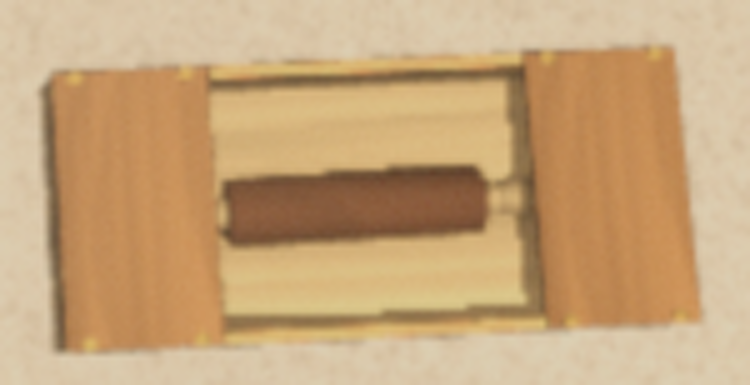

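>>> drive_tool([
  [0, 0, -0.9, 0.47, -1.1, 0, 0.75],
  [0, 0, -1.8, 0.94, -2.2, 0, 0.75],
  [0, 0, -2.7, 1.4, -3.3, 0, 0.75],
  [0, 0, -3.6, 1.87, -4.4, 0, 0.75],
  [0, 0, -4.35, 2.33, -5.48, 0, 0.75],
])

```text
clock: 0.6
position: [0.323, 0.3601, 0.2265]
ee_rot: [-1.163, -2.918, 0.001]
force: [1.0, 0.5, 0.0]
width: 0.754
gripper_force: 0.0
```

>>> drive_tool([
  [0, 0, -0.9, 0.47, -1.1, 0, 0.75],
  [0, 0, -1.8, 0.94, -2.2, 0, 0.75],
  [0, 0, -2.7, 1.4, -3.3, 0, 0.75],
  [0, 0, -3.6, 1.87, -4.4, 0, 0.75],
  [0, 0, -4.35, 2.33, -5.48, 0, 0.75],
])

```text
clock: 1.1
position: [0.416, 0.141, 0.2268]
ee_rot: [-1.693, -2.646, -0.0]
force: [1.5, 1.0, -0.2]
width: 0.749
gripper_force: 0.0
```

>>> drive_tool([
  [0, 0, -0.9, 0.47, -1.1, 0, 0.75],
  [0, 0, -1.8, 0.94, -2.2, 0, 0.75],
  [0, 0, -2.7, 1.4, -3.3, 0, 0.75],
  [0, 0, -3.6, 1.87, -4.4, 0, 0.75],
  [0, 0, -4.35, 2.33, -5.48, 0, 0.75],
])

```text
clock: 1.6
position: [0.5093, -0.0781, 0.2267]
ee_rot: [2.162, 2.28, 0.0]
force: [1.2, 1.1, -0.4]
width: 0.752
gripper_force: 0.0
```

```bash
python3 - <<'E'
from h import *
import pickle
o=arm.observe();im=arm.get_image("wrist");pickle.dump((o,im),open("w.pkl","wb"))
print(o["position"],o["ee_rot"],o["joints"].round(2));print(im["mount"])
cv2.imwrite("pics/w1.png",cv2.resize(im["pixels"][:,:,::-1],(800,600)))
E
```

```text
[ 0.50930707 -0.07808104  0.2267107 ] [2.16156628e+00 2.27973578e+00 2.27209069e-04] [-0.42  0.27  0.6   1.87 -0.18  1.05  0.3 ]
[[-3.02933852e-04 -9.61380296e-01 -2.75223245e-01  7.48756622e-02]
 [ 9.99999399e-01 -5.81139547e-04  9.29290835e-04  1.16911608e-03]
 [-1.05334501e-03 -2.75222799e-01  9.61379895e-01 -1.58275580e-01]
 [ 0.00000000e+00  0.00000000e+00  0.00000000e+00  1.00000000e+00]]
```

View pics/w1.png

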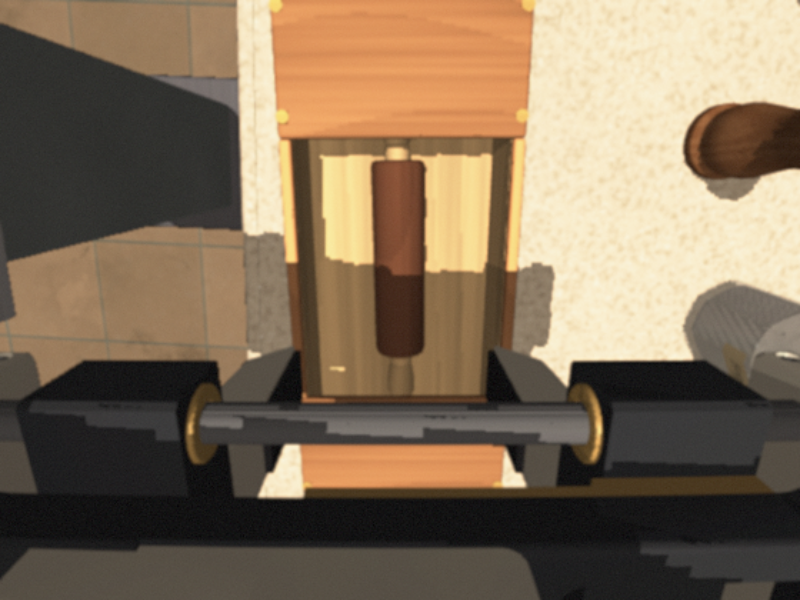

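The wrist view looks along the box with +y up. The barrel ends are at (398,161) and (400,355), its sides at x≈374 and 424, and the mouth edges at rows 138 and 397.

```bash
python3 - <<'E'
from h import *
import pickle
o,im=pickle.load(open("w.pkl","rb"))
T=np.eye(4);T[:3,:3]=cv2.Rodrigues(o["ee_rot"])[0];T[:3,3]=o["position"]
W=np.linalg.inv(T@np.array(im["mount"]));im["rvec"]=cv2.Rodrigues(W[:3,:3])[0];im["tvec"]=W[:3,3]
s=.7
print("mouth +y/-y",at_z(im,np.array([[282,138],[526,138],[302,397],[487,397]])*s,[.082]*4).round(4))
b=at_z(im,np.array([[398,161],[400,355]])*s,.032);print("barrel",b.round(4),b.mean(0))
print("sides",at_z(im,np.array([[373,250],[425,250]])*s,.032).round(4))
E
```

```text
mouth +y/-y [[ 0.4363  0.0105  0.082 ]
 [ 0.5884  0.0186  0.082 ]
 [ 0.4486 -0.168   0.082 ]
 [ 0.5833 -0.1609  0.082 ]]
barrel [[ 0.5098  0.0009  0.032 ]
 [ 0.52   -0.1523  0.032 ]] [ 0.51488626 -0.07567588  0.032     ]
sides [[ 0.4942 -0.0661  0.032 ]
 [ 0.5343 -0.064   0.032 ]]
```

>>> drive_tool([
  [0, 0, 0, 0.1, -0.1, -1.2, 0.75],
  [0, 0, 0, 0.1, -0.1, -2.4, 0.75],
  [0, 0, 0, 0.1, -0.1, -3.6, 0.75],
  [0, 0, 0, 0.1, -0.1, -4.5, 0.75],
  [0, 0, 0, 0.1, -0.1, -5.05, 0.75],
])

```text
clock: 2.15
position: [0.511, -0.0799, 0.0217]
ee_rot: [-2.156, -2.281, 0.004]
force: [0.9, 0.8, 0.5]
width: 0.751
gripper_force: 0.0
```

>>> drive_tool([
  [0, 0, 0, 0, 0, 0, 0.5],
  [0, 0, 0, 0, 0, 0, 0.4],
  [0, 0, 0, 0, 0, 0, 0.3],
  [0, 0, 0, 0, 0, 0, 0.3],
  [0, 0, 0, 0, 0, 0, 0.3],
], force=35)

```text
clock: 2.65
position: [0.5139, -0.0802, 0.026]
ee_rot: [2.157, 2.282, 0.003]
force: [-1.4, -0.5, 7.9]
width: 0.431
gripper_force: 35.0
```

>>> drive_tool([
  [0, 0, 0, 0, 0, 0.07, 0.3],
  [0, 0, 0, 0, 0, 0.14, 0.3],
  [0, 0, 0, 0, 0, 0.2, 0.3],
  [0, 0, 0, 0, 0, 0.2, 0.3],
], force=45)

```text
clock: 3.05
position: [0.5132, -0.0802, 0.0331]
ee_rot: [2.158, 2.283, 0.0]
force: [-0.3, -0.1, -1.8]
width: 0.428
gripper_force: 45.0
```

>>> drive_tool([
  [0, 0, 0, -0.01, 0.25, 0, 0.3],
  [0, 0, 0, -0.03, 0.5, 0, 0.3],
  [0, 0, 0, -0.04, 0.75, 0, 0.3],
  [0, 0, 0, -0.06, 1.0, 0, 0.3],
  [0, 0, 0, -0.06, 1.0, 0, 0.3],
])

```text
clock: 3.55
position: [0.5104, -0.0378, 0.0325]
ee_rot: [-2.154, -2.285, -0.0]
force: [-1.0, 0.0, -2.4]
width: 0.425
gripper_force: 45.0
```

```bash
python3 - <<'E'
from h import *
o=arm.observe();print(o["position"],o["force"],o["ft_torque"],o["joints"].round(2))
im=arm.get_image("scene")
cv2.imwrite("pics/s2.png",cv2.resize(im["pixels"][190:330,220:370,::-1],None,fx=4,fy=4,interpolation=cv2.INTER_CUBIC))
E
```

```text
[ 0.51038745 -0.03780316  0.03252162] [-1.00342424  0.03928725 -2.42624534] [-0.04549685  0.01774685 -0.04093723] [-0.36  0.54  0.45  2.07 -0.41  0.61  0.43]
```

View pics/s2.png

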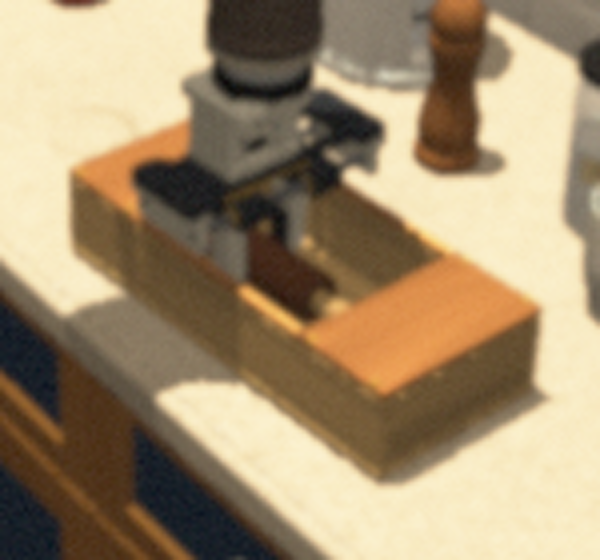

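The crop shows the pin gripped and its -y handle tip at about (335,300), clear of the right board's edge. The box is undisturbed, so I'll tilt now.

>>> drive_tool([
  [-0.6, -0.03, 0, 0, 0, 0.1, 0.3],
  [-1.2, -0.06, 0, 0, 0.01, 0.2, 0.3],
  [-1.8, -0.1, 0, 0, 0.02, 0.31, 0.3],
  [-1.8, -0.1, 0, 0, 0.02, 0.31, 0.3],
])

```text
clock: 4.0
position: [0.5109, -0.0376, 0.0451]
ee_rot: [2.072, 2.2, -0.164]
force: [-0.2, 0.3, -2.6]
width: 0.424
gripper_force: 45.0
```

>>> drive_tool([
  [-0.6, -0.03, 0, 0, 0, 0.1, 0.3],
  [-1.2, -0.06, 0, 0, 0.01, 0.2, 0.3],
  [-1.8, -0.1, 0, 0, 0.02, 0.31, 0.3],
  [-1.8, -0.1, 0, 0, 0.02, 0.31, 0.3],
])

```text
clock: 4.4
position: [0.5107, -0.0374, 0.0571]
ee_rot: [1.987, 2.108, -0.316]
force: [-0.0, -0.0, -2.0]
width: 0.424
gripper_force: 45.0
```

```bash
python3 - <<'E'
from h import *
o=arm.observe();print(o["position"],o["force"],o["ft_torque"],o["joints"].round(2))
print(cv2.Rodrigues(o["ee_rot"])[0].round(3))
im=arm.get_image("scene")
cv2.imwrite("pics/s3.png",cv2.resize(im["pixels"][190:330,220:370,::-1],None,fx=4,fy=4,interpolation=cv2.INTER_CUBIC))
E
```

```text
[ 0.51073443 -0.0374087   0.05706104] [-0.0424507  -0.03950379 -2.02188967] [0.42849397 0.05465363 0.06143597] [-0.79  0.61  0.76  2.09 -0.16  0.62  0.07]
[[-0.056  0.998  0.017]
 [ 0.949  0.059 -0.309]
 [-0.31  -0.001 -0.951]]
```

View pics/s3.png

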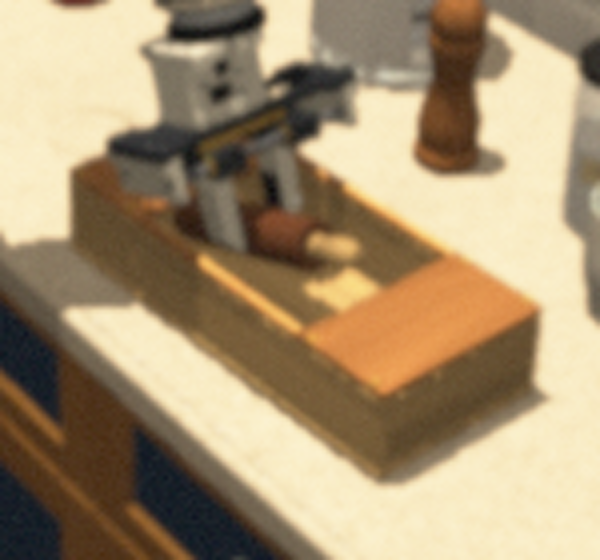

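```bash
python3 - <<'E'
from h import *
o=arm.observe()
im=arm.get_image("scene")
K=np.array(im["intrinsics"],float);d=np.array([im["k1"],0,0,0,0],float)
for th in(10,12,14,16,18):
    t=np.radians(th);P=np.array([[.51+.054*.114,-.031-.12*np.cos(t),.062+.12*np.sin(t)],[.51+.004,-.031-.075*np.cos(t),.062+.075*np.sin(t)]])
    q=cv2.projectPoints(P,np.array(im["rvec"],float),np.array(im["tvec"],float),K,d)[0].reshape(-1,2)
    print(th,((q-[220,190])*4).round(0).tolist())
print(o["ft_torque"],o["force"])
E
```

```text
10 [[357.0, 278.0], [315.0, 259.0]]
12 [[356.0, 273.0], [315.0, 255.0]]
14 [[356.0, 267.0], [315.0, 252.0]]
16 [[355.0, 262.0], [314.0, 249.0]]
18 [[354.0, 257.0], [314.0, 246.0]]
[0.41705337 0.11516641 0.01928727] [-0.14196531  0.47213481 -0.95106514]
```

>>> drive_tool([
  [0, 0, 0, 0.01, -0.24, 0.07, 0.3],
  [0, 0, 0, 0.03, -0.48, 0.15, 0.3],
  [0, 0, 0, 0.03, -0.48, 0.15, 0.3],
])

```text
clock: 4.8
position: [0.5117, -0.0609, 0.0644]
ee_rot: [1.994, 2.1, -0.315]
force: [0.8, -0.4, -1.6]
width: 0.425
gripper_force: 45.0
```

```bash
python3 -c "
from h import *
o=arm.observe();print(o['ft_torque'],o['force'],o['position'])"
```

```text
[ 0.38683615  0.05426658 -0.02203757] [ 0.77880991 -0.39920229 -1.62485589] [ 0.51174894 -0.06088632  0.06443361]
```

>>> drive_tool([
  [0, 0, 0, 0.02, -0.27, 0.09, 0.3],
  [0, 0, 0, 0.03, -0.55, 0.18, 0.3],
  [0, 0, 0, 0.03, -0.55, 0.18, 0.3],
])

```text
clock: 5.1
position: [0.513, -0.0822, 0.0716]
ee_rot: [1.992, 2.101, -0.316]
force: [-0.4, -0.5, -2.4]
width: 0.424
gripper_force: 45.0
```

>>> drive_tool([
  [0, 0, 0, 0.01, -0.28, 0.09, 0.3],
  [-0.5, -0.03, 0, 0.01, -0.24, 0.22, 0.3],
  [-1.0, -0.05, 0, 0.01, -0.2, 0.36, 0.3],
  [-1.6, -0.09, 0, 0.01, -0.15, 0.5, 0.3],
  [-1.6, -0.09, 0, 0.01, -0.15, 0.5, 0.3],
])

```text
clock: 5.6
position: [0.5139, -0.0841, 0.0904]
ee_rot: [1.903, 2.022, -0.442]
force: [-0.2, 0.4, -2.0]
width: 0.424
gripper_force: 45.0
```

>>> drive_tool([
  [0, 0, 0, 0.02, -0.35, 0.17, 0.3],
  [0, 0, 0, 0.04, -0.7, 0.34, 0.3],
  [0, 0, 0, 0.06, -1.05, 0.51, 0.3],
  [0, 0, 0, 0.07, -1.4, 0.68, 0.3],
  [0, 0, 0, 0.07, -1.4, 0.68, 0.3],
])

```text
clock: 6.1
position: [0.5159, -0.1454, 0.1195]
ee_rot: [1.914, 2.013, -0.44]
force: [-0.5, 0.3, -2.1]
width: 0.421
gripper_force: 45.0
```

```bash
python3 - <<'E'
from h import *
o=arm.observe();print(o["position"],o["force"],o["ft_torque"],o["joints"].round(2))
im=arm.get_image("scene")
cv2.imwrite("pics/s4.png",cv2.resize(im["pixels"][170:330,220:400,::-1],None,fx=3.5,fy=3.5,interpolation=cv2.INTER_CUBIC))
E
```

```text
[ 0.51589556 -0.14540782  0.11950844] [-0.46789632  0.31235801 -2.08916918] [ 0.62114278  0.08733505 -0.01367324] [-0.79  0.58  0.93  2.07  0.    0.65  0.09]
```

View pics/s4.png

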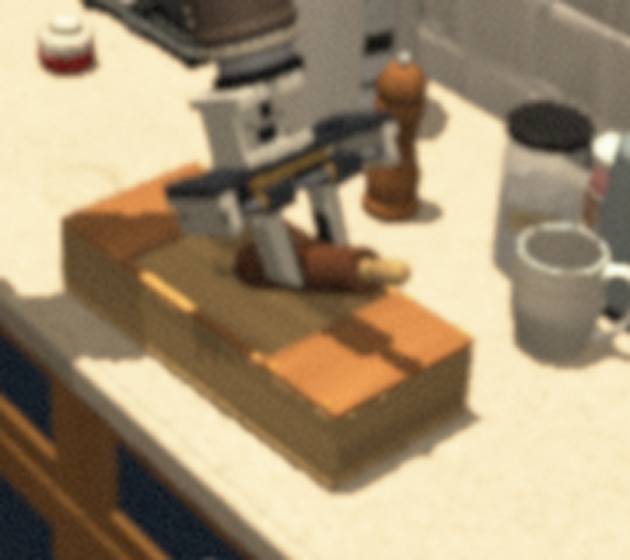

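The pin is out through the mouth at its -y end, above the right board. Its lower tip is about 45 mm inside the left board's edge, and the box hasn't moved. Next I lift straight up.

>>> drive_tool([
  [0, 0, 0, 0, -0.1, 0.6, 0.3],
  [0, 0, 0, 0, -0.1, 1.4, 0.3],
  [0, 0, 0, 0, -0.1, 2.2, 0.3],
  [0, 0, 0, 0, -0.1, 3.0, 0.3],
  [0, 0, 0, 0, -0.1, 3.6, 0.3],
])

```text
clock: 6.65
position: [0.5164, -0.1455, 0.2634]
ee_rot: [1.908, 2.019, -0.44]
force: [-0.6, -0.6, -2.4]
width: 0.427
gripper_force: 45.0
```

>>> drive_tool([
  [0, 0, 0, 0, 0, 0.3, 0.3],
  [0, 0, 0, 0, 0, 0.4, 0.3],
  [0, 0, 0, 0, 0, 0.4, 0.3],
  [0, 0, 0, 0, 0, 0.4, 0.3],
  [0, 0, 0, 0, 0, 0.4, 0.3],
])

```text
clock: 7.15
position: [0.5156, -0.1457, 0.2769]
ee_rot: [1.909, 2.019, -0.444]
force: [-0.2, 0.6, -1.5]
width: 0.427
gripper_force: 45.0
```

>>> drive_tool([
  [0, 0, 0, 0, 0, 0, 0.3],
  [0, 0, 0, 0, 0, 0, 0.3],
  [0, 0, 0, 0, 0, 0, 0.3],
  [0, 0, 0, 0, 0, 0, 0.3],
  [0, 0, 0, 0, 0, 0, 0.3],
])

```text
clock: 7.65
position: [0.5162, -0.1458, 0.2779]
ee_rot: [1.908, 2.019, -0.441]
force: [-0.2, 0.0, -1.5]
width: 0.431
gripper_force: 45.0
```

```bash
python3 - <<'E'
from h import *
o=arm.observe();print(o["position"],o["force"],o["dq"].round(3))
im=arm.get_image("scene")
cv2.imwrite("pics/s5.png",cv2.resize(im["pixels"][120:330,200:480,::-1],None,fx=2.8,fy=2.8,interpolation=cv2.INTER_CUBIC))
E
```

```text
[ 0.51624126 -0.14581039  0.27794084] [-0.23014908  0.02242703 -1.52135481] [-0.    -0.002  0.    -0.001 -0.     0.001  0.001]
```

View pics/s5.png

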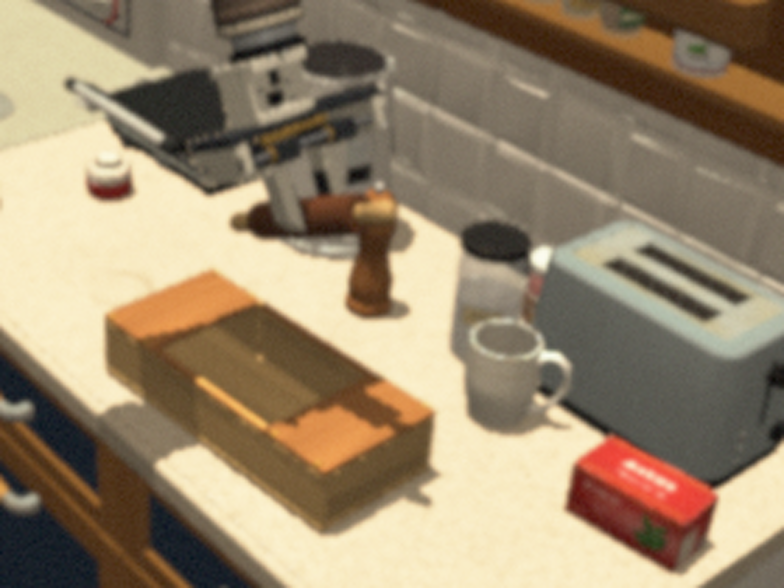

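The whole pin is in the gripper, lowest point about 0.22 m, well above the box. The box, mill and mug are in place.

```bash
python3 -c "
from cell import arm
print(arm.sign_off())"
```

```text
the job is handed in; nothing more can be done
None
```

The rolling pin is out of the box, -y end first, and held still with its lowest point about 13 cm above the box's top; no hard contact showed in the forces, the box and bystanders look undisturbed in the last picture (the lemon was out of view), and the job is handed in at about 8 s.

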